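# Set the printer cassette's length guide to full-size paper

### The arm

A 6-joint arm with a two-finger parallel gripper is mounted at the origin on the work surface. World frame = base frame: x ahead of the robot, y to its left, z up, the work surface at z = 0. Lengths are in m, angles in rad, forces in N, time in s.
With the tool pointing down it reaches from about 0.375 to 0.975 m from the base axis. Payload 3.8 kg.
Tool frame: the origin (TCP) lies at the very end of the fingers, on their centre line; the grasp point (between the pads) lies 19 mm behind it; z points along the fingers, y is the line along which they close (so a half turn about z gives the same grasp; the last joint's range is limited). The gripper opens to 85 mm and grips with 20 to 120 N. Pads are 22 mm wide; open, the fingers measure 114 mm over their backs; the gripper's body (76 mm by 85 mm) begins 54 mm behind the grasp point. The pads swing forward as they close: fully open they stand 13 mm farther back than shut.
Start: joints at [-1.179, 0.264, 1.604, -0, 1.274, -0.037], TCP at [0.281, -0.614, 0.231] pointing down, gripper open.
Joint ranges: [-2.63, 2.63], [-0.94, 2.18], [0.31, 2.57], [-1.31, 4.45], [0, 2.66], [-2.55, 2.55]. Speed limits (rad/s): [2.57, 2.57, 3.14, 3.14, 3.14, 3.14].

### API

Orientations are given as a rotation vector (axis times angle).
In Python, from workcell import monitor, viewer, job gives the robot as it stands. The module is installed in compiled form; this text tells all that it offers.
- The arm moves only by the tool step_arm, never from a script. Its argument "series" is one flat list of numbers, 4 for each row, row after row: the shift along the tool's x, y, z in m, then the turn about the tool's z in rad. A call has 1 to 8 rows; each row is the pose to reach, as a shift and turn from the pose commanded when the call began, along the tool's axes at that moment; what a row does not reach only later rows make up. A row lasts 1/8 s, in which the tool goes at most 62.5 mm and 10.7 degrees, less where a joint would pass 70% of its speed; a pose out of reach is approached as far as the arm can. A call with a gripper value outside its range is refused whole. "gripper" is the opening, from 0 (shut) to 1 (fully open), set as the call begins (left out, the last holds). The fingers move at their own pace and stop on an object; "newtons" is the grip in N (left out, the last holds). Time passes only in rows, so rows that repeat a pose let the fingers close. It gives the time, the measured TCP pose, the force, the opening and the grip force at its end, in the units of the state.
- monitor.read_state(): the state, without advancing time (a new reading comes with each control period).
- viewer.read_camera(name): name is "scene" or "top" or "wrist"; returns a dict with "image" (480x640x3 uint8, red, green, blue), "intrinsics" (3x3 intrinsics, pixels), "T" (4x4, takes a point from camera to world coordinates); the wrist camera has in their place "hand_eye" (4x4, takes a point from camera to tool coordinates, whose origin is the TCP and whose axes are the flange's). Camera axes: x right, y up, looking along -z (the intrinsics and any distortion apply to the point x, -y, -z); pixel columns grow to the right and rows downward; lengths in m; the calibration is good to about 2 mm. A picture is of the moment at which its call begins: read the wrist's pose just before it. There is no depth.
- job.finish_job(): hands the job in; it is judged then, once.
Trained networks look in a picture, given as the dict that the camera call returned (one of the last four; its "shot" number tells which), for a name from the list of things; names that differ only in an ending like _2 or _b are one class to them, and where a whole thing is asked for, a point or a joint stands for the part that bears it (a point fixed in the world has none). Each returns a list of dicts, best first, with "score" (0 to 1); they miss things now and then, are a little off and sometimes report something else, mostly with a low value. They report only what shows in the picture. A call takes as long as a camera call.
- viewer.boxes_of(picture, label): "extent" ([centre column, centre row, width, height] in pixels, round what is visible of it).
- viewer.spot_point(picture, label): "point" ([column, row] in pixels: a listed point, or the origin of a listed thing).
The state is a dict: "time": time; "q": joint angles; "joint_vel": joint speeds; "joint_torque": joint torques, N m; "tool_pos": TCP position; "tcp_rot": TCP orientation; "wrist_force": force on the tool from outside, world axes, zero at the start; "torque": the same for the moment, N m; "width": opening from 0.0 (shut) to 1.0 (fully open); "grip_force": force on a finger pad.
Only numpy, scipy, OpenCV 4.12 (cv2) and the standard library are available. Lean on these libraries where they do the work, as an engineer would, in place of code of your own. Each camera call takes 0.05 s, during which the arm holds its last target. There are 200 camera calls.

### The job

The printer's paper cassette stands on the desk with its length guide set for short sheets; set it for full-size paper. With the fingertips press down the release pad in the middle of the guide and, keeping it down, push the guide back until it meets the stop at the rear end of its slot, its upright face level with the arrow marks; then let go so that the pad springs up. Do not shove the guide while its brake holds it, do not press hard on the plastic, and leave the mug, the carton and the steel samples where they stand.

Things in the scene. Friction and masses are not known exactly. Their poses are not given: they have to be found in the camera images.
- tray: grey plastic paper cassette, open on top, fixed on the desk; 400 x 250 mm, walls 57 mm high, floor 16 mm above the desk. Origin on the desk under its middle; x points to its rear (the way the guide goes), y across, z up. Front panel (80 mm high) at x -208 to -190 mm, rear wall at +186 to +190, side walls at y +-125. Fixed width guides, 54 mm high, at y +-108, x -130 to -40, off the guide's path
- guide (a joint): travel of the black length guide along the tray's x: 0 = shortest sheets, 0.100 m = hard against the stop (full-size paper). Guide 68 mm long, 90 mm wide: upright face (top 59 mm above the desk) at its front, low lip (top 39 mm) at its rear, between them a 57 mm pocket, open to both sides, holding the release pad. The brake holds with 7 to 11 N; with the pad down it slides with about 1 N
- release (a joint): how far the release pad is pressed down: 0 = up (brake on), 0.0055 m = fully down. A spring resists with about 9 N at first and 12 N fully down; the brake is wholly off from 0.002 on and bites again when the pad comes up
- pad_top (a point): centre of the release pad's top, 30 mm above the desk when up; moves with guide and pad. The pad is black, ridged, 54 mm along the tray's x by 50 mm across, in the middle of the guide. The guide's upright face is 29 mm in front of this point and its rear lip 28 mm behind it (along the tray's x); the lip's top is 8 mm above the pad when up
- stop (a point): middle of the front faces of the two small moulded stop blocks (6 x 20 x 22 mm) on the tray floor at the rear end of the slot, by the rear wall; 22 mm above the desk. The guide's rear lip meets them at the end of its travel: the pad's centre is then 34 mm in front of this point and the upright face level with the long arrow marks on the floor
- disc: loose steel test sample, a disc 41 mm across and 26 mm high, beside the tray; origin in the middle of its underside. Not to be disturbed
- lollipop: loose dark steel test sample lying flat, a disc 36 mm across and 12 mm high with a stem 38 mm long; origin under the disc's centre. Not to be disturbed
- carton: loose open cardboard box of samples, 80 x 115 x 48 mm high, in front of the tray's front panel; origin in the middle of its underside. Not to be disturbed
- mug: loose white mug, 80 mm across and 92 mm high, beyond the tray's rear wall; origin in the middle of its underside. Not to be disturbed

How it is judged:
By the outcome, as a careful person would: the job done as asked, in the order asked, and still so for the second after the job is handed in, with the robot touching nothing.
It also fails if it takes over 35 s, if anything falls off the work surface, if the arm or the gripper's body presses on something with over 40 N, if the wrist force passes 120 N, or if a joint passes its speed limit or range.

## Working session

There is one attempt and no reset: what is moved stays moved. The work goes in short steps, Python scripts to look and compute and a tool call to move; the robot and the scene stay as the last step left them, time stands still between calls to the robot, and variables do not carry over. Pictures are saved under pics/ and viewed, at most 10 in all, crops included, and the job is handed in when it is done.

Besides the shell and the picture viewer there is one more tool, called after "Emit:" by a JSON object that holds its "op" and its "data". step_arm: Moves the arm, as the interface text tells. Its arguments: {"type":"object","properties":{"series":{"type":"array"},"gripper":{"type":"number"},"newtons":{"type":"number"}},"required":["series"]}

```bash
mkdir -p pics; cat > h.py <<'E'
import numpy as np, cv2
from workcell import monitor, viewer, job
from scipy.spatial.transform import Rotation as R
def camT(p, st=None):
    if 'T' in p: return np.array(p['T'])
    T=np.eye(4); T[:3,:3]=R.from_rotvec(st['tcp_rot']).as_matrix(); T[:3,3]=st['tool_pos']
    return T@np.array(p['hand_eye'])
def ray(p,uv,z,st=None):
    K=np.array(p['intrinsics']); T=camT(p,st)
    a=np.linalg.solve(K,[uv[0],uv[1],1.]); d=T[:3,:3]@[a[0],-a[1],-a[2]]
    o=T[:3,3]; return o+d*(z-o[2])/d[2]
def save(p,n): cv2.imwrite('pics/'+n,p['image'][:,:,::-1])
E
python3 - <<'E'
from h import *
np.set_printoptions(precision=4,suppress=True)
for n in ['top','scene']:
    p=viewer.read_camera(n); save(p,n+'.png'); print(n,[k for k in p], p['T'][:3] if 0 else '')
    for l,z in [('pad_top',.03),('stop',.022),('tray',0),('mug',0),('carton',0),('disc',0),('lollipop',0)]:
        for d in viewer.spot_point(p,l)[:2]: print(l,d['score'],d['point'],ray(p,d['point'],z))
s=monitor.read_state(); print(s)
E
```

```text
top ['image', 'intrinsics', 'T', 'shot'] 
pad_top 0.55 [264.3, 232.1] [0.5562 0.0869 0.03  ]
stop 0.61 [210.9, 227.7] [0.5681 0.1946 0.022 ]
tray 0.87 [301.4, 236.3] [0.551  0.0128 0.    ]
mug 0.9 [164.7, 254.4] [0.5181 0.2916 0.    ]
carton 0.59 [445.0, 231.4] [ 0.5566 -0.2875  0.    ]
disc 0.74 [329.5, 165.2] [ 0.7024 -0.049   0.    ]
disc 0.36 [263.0, 227.1] [0.5715 0.0919 0.    ]
lollipop 0.75 [273.5, 156.9] [0.7218 0.0692 0.    ]
scene ['image', 'intrinsics', 'T', 'shot'] 
pad_top 0.87 [367.3, 244.6] [0.5624 0.0894 0.03  ]
stop 0.73 [420.0, 242.3] [0.5595 0.1966 0.022 ]
tray 0.94 [329.5, 248.9] [ 0.5439  0.0168 -0.    ]
mug 0.85 [463.4, 230.0] [0.5183 0.2997 0.    ]
carton 0.97 [178.9, 258.2] [ 0.5416 -0.2863 -0.    ]
disc 0.91 [300.0, 319.9] [ 0.7039 -0.0541  0.    ]
lollipop 0.79 [363.5, 322.9] [0.7202 0.0622 0.    ]
{'time': 0.8, 'q': array([-1.1789,  0.2638,  1.604 , -0.    ,  1.2737, -0.0369]), 'joint_vel': array([-0.0004, -0.0008,  0.0001,  0.0012,  0.0011,  0.0002]), 'joint_torque': array([  0.0018, -51.4968, -36.77  ,   0.    ,   0.0006,  -0.    ]), 'tool_pos': array([ 0.2807, -0.6139,  0.2313]), 'tcp_rot': array([3.0695, 0.6685, 0.    ]), 'wrist_force': array([ 0.0574,  0.607 , -0.8454]), 'torque': array([-0.0569, -0.0379,  0.0669]), 'grip_force': 0.0, 'width': 0.9982784503944012}
```

View pics/top.png

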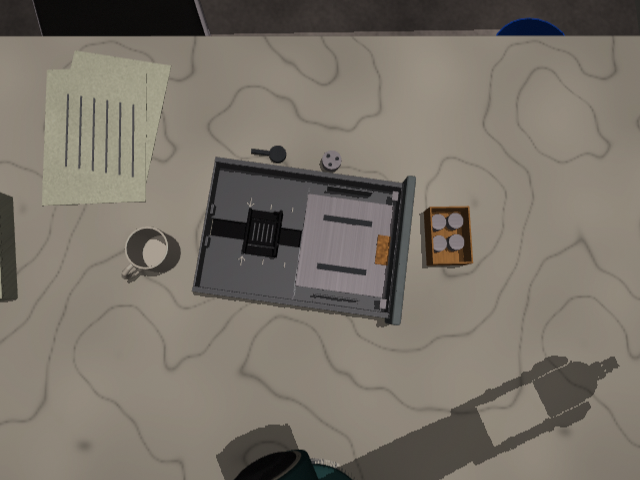

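View pics/scene.png

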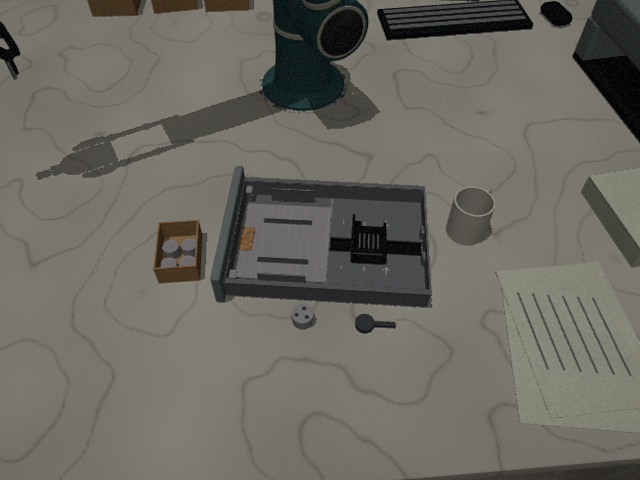

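The top view shows the tray with its front panel at columns 400-413 and its rear at columns 194-217. The guide is near (264,232), the long arrows near column 247, and the mug at (147,250). The scene view agrees, and its pad point (367,245) lies on the guide. I'll close the gripper and approach above the guide.

Emit:
{"op": "step_arm", "data": {"series": [0.043,-0.041,-0.002,-0.13,0.086,-0.082,-0.004,-0.26,0.129,-0.123,-0.006,-0.39,0.172,-0.164,-0.008,-0.52,0.215,-0.205,-0.01,-0.65,0.258,-0.246,-0.012,-0.78,0.301,-0.287,-0.014,-0.91,0.344,-0.328,-0.016,-1.04], "gripper": 0, "newtons": 20}}

```text
time: 1.8
tool_pos: [0.4577, -0.1708, 0.2478]
tcp_rot: [2.327, 2.109, 0.001]
wrist_force: [0.9, 0.1, -0.6]
width: 0.002
grip_force: 0.0
```

```bash
cat >> h.py <<'E'
def tool(st,w):
    return R.from_rotvec(st['tcp_rot']).as_matrix().T@(np.array(w)-st['tool_pos'])
def yaw(st): 
    m=R.from_rotvec(st['tcp_rot']).as_matrix(); return np.degrees(np.arctan2(m[1,0],m[0,0]))
np.set_printoptions(precision=4,suppress=True)
E
python3 - <<'E'
from h import *
s=monitor.read_state(); print(s['tool_pos'],yaw(s),s['width'],s['time'],tool(s,[.555,.07,.24]))
E
```

```text
[ 0.4577 -0.1708  0.2478] 84.38642610833259 0.0016736180843048305 1.8 [0.2492 0.0733 0.0078]
```

Emit:
{"op": "step_arm", "data": {"series": [0.05,0.015,0,0,0.1,0.029,0,0,0.15,0.044,0,0,0.2,0.059,0,0,0.249,0.073,0.0,0,0.249,0.073,0.0,0,0.249,0.073,0.0,0]}}

```text
time: 2.68
tool_pos: [0.5548, 0.0675, 0.2471]
tcp_rot: [2.331, 2.106, -0.001]
wrist_force: [-0.2, -0.4, -0.4]
width: 0.001
grip_force: 0.0
```

```bash
python3 - <<'E'
from h import *
s=monitor.read_state(); p=viewer.read_camera('wrist'); save(p,'w1.png')
print(s['tool_pos'],yaw(s),s['time'],s['wrist_force'],p['hand_eye'])
for l,z in [('pad_top',.03),('stop',.022),('tray',0)]:
    for d in viewer.spot_point(p,l)[:2]:
        w=ray(p,d['point'],z,s); print(l,d['score'],d['point'],w,tool(s,w))
E
```

```text
[0.5548 0.0675 0.2471] 84.20457477134556 2.675 [-0.1978 -0.4196 -0.3732] [[-0.0003  0.9613  0.2754  0.0691]
 [ 1.      0.0008 -0.0017  0.0007]
 [-0.0019  0.2754 -0.9613 -0.1421]
 [ 0.      0.      0.      1.    ]]
pad_top 0.88 [317.1, 179.0] [0.5597 0.0882 0.03  ] [0.0213 0.0029 0.2171]
stop 0.85 [319.6, 49.4] [0.5725 0.1941 0.022 ] [0.128 0.005 0.225]
tray 0.64 [306.7, 248.4] [0.5421 0.0158 0.    ] [-0.0525 -0.0073  0.2472]
```

View pics/w1.png

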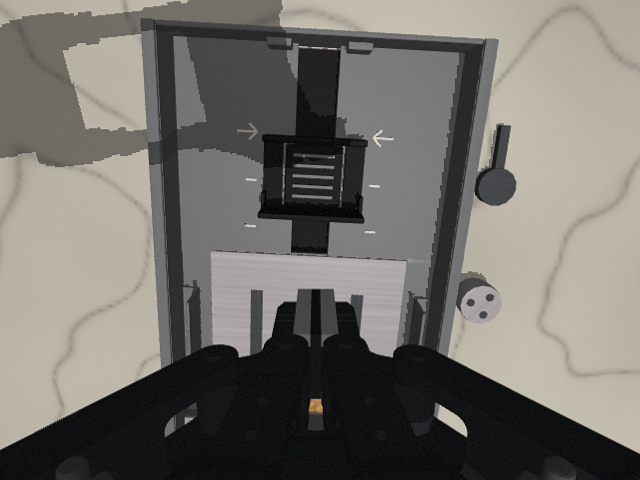

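The wrist view shows the pad centred at about (314,177), the stop blocks at (279,43) and (360,47), the long arrows at (258,131) and (372,138), and the upright face near row 213. Next I'll get the tray's yaw from these.

```bash
python3 - <<'E'
from h import *
s=monitor.read_state(); p=viewer.read_camera('wrist')
f=lambda u,v,z:tool(s,ray(p,(u,v),z,s))
ang=lambda a,b:np.degrees(np.arctan2((b-a)[0],(b-a)[1]))
print(ang(f(251,180,.016),f(374,186,.016)),ang(f(258,131,.016),f(372,138,.016)),ang(f(142,20,.057),f(497,40,.057)))
print(f(318,48,.016),f(309,253,.016),f(314,177,.03),f(311,217,.035),f(258,131,.016),f(372,138,.016))
E
```

```text
-2.8270091456103046 -3.4232714070925954 -2.9163925008067406
[0.1301 0.0037 0.2313] [-0.0523 -0.0048  0.2314] [0.023  0.0002 0.2174] [-0.0121 -0.0026  0.2124] [ 0.0622 -0.0498  0.2314] [0.0561 0.0522 0.2314]
```

Emit:
{"op": "step_arm", "data": {"series": [0.014,0.001,0.03,0.025,0.028,0.002,0.08,0.05,0.028,0.002,0.13,0.05,0.028,0.002,0.17,0.05,0.028,0.002,0.195,0.05,0.028,0.002,0.203,0.05,0.028,0.002,0.203,0.05]}}

```text
time: 3.8
tool_pos: [0.56, 0.0949, 0.0444]
tcp_rot: [-2.384, -2.045, 0.0]
wrist_force: [-0.4, -0.0, 0.8]
width: -0.004
grip_force: 0.0
```

```bash
python3 - <<'E'
from h import *
s=monitor.read_state(); print(s['tool_pos'],yaw(s),s['time'],s['wrist_force'])
p=viewer.read_camera('scene')
c=p['image'][190:300,320:470]; cv2.imwrite('pics/c1.png',cv2.resize(c,None,fx=5,fy=5,interpolation=cv2.INTER_CUBIC)[:,:,::-1])
E
```

```text
[0.56   0.0949 0.0444] 81.24213082672796 3.8 [-0.4496 -0.0456  0.8375]
```

View pics/c1.png

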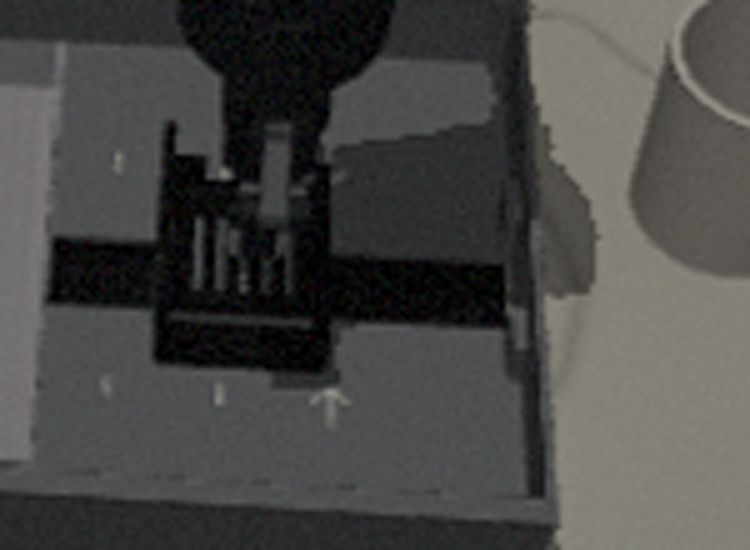

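The crop shows the fingertips inside the pocket above the ridged pad at about (265,220), slightly toward the rear lip. Next I'll press down gently.

Emit:
{"op": "step_arm", "data": {"series": [0,0,0.006,0,0,0,0.011,0,0,0,0.014,0,0,0,0.016,0,0,0,0.017,0,0,0,0.017,0]}}

```text
time: 4.6
tool_pos: [0.5601, 0.0955, 0.0286]
tcp_rot: [-2.384, -2.046, 0.0]
wrist_force: [-5.2, -0.5, 9.7]
width: 0.003
grip_force: 4.7
```

Emit:
{"op": "step_arm", "data": {"series": [0,0,0.001,0,0,0,0.002,0,0,0,0.0025,0,0,0,0.0025,0]}}

```text
time: 5.1
tool_pos: [0.5601, 0.0956, 0.0263]
tcp_rot: [-2.383, -2.046, -0.0]
wrist_force: [-3.9, 0.5, 11.8]
width: 0.002
grip_force: 5.3
```

Emit:
{"op": "step_arm", "data": {"series": [0.002,0,0,0,0.005,0,0,0,0.009,0,0,0,0.013,0,0,0,0.017,0,0,0,0.02,0,0,0,0.02,0,0,0]}}

```text
time: 5.98
tool_pos: [0.5633, 0.1159, 0.0264]
tcp_rot: [-2.383, -2.046, -0.001]
wrist_force: [-4.9, 1.8, 10.6]
width: 0.0
grip_force: 5.3
```

```bash
python3 - <<'E'
from h import *
s=monitor.read_state(); print(s['tool_pos'],yaw(s),s['time'],s['wrist_force'])
p=viewer.read_camera('scene')
c=p['image'][190:300,320:470]; cv2.imwrite('pics/c2.png',cv2.resize(c,None,fx=5,fy=5,interpolation=cv2.INTER_CUBIC)[:,:,::-1])
E
```

```text
[0.5633 0.1159 0.0264] 81.2976647887057 5.975 [-4.9254  1.7777 10.6492]
```

View pics/c2.png

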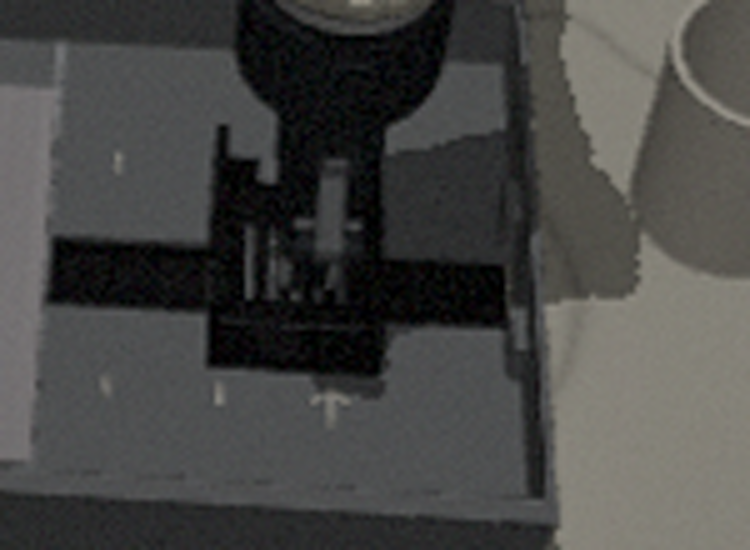

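The crop shows the guide moved along with the fingers, its left edge going from column 155 to 207. The arrow is at column 330, so about 48 mm remain.

Emit:
{"op": "step_arm", "data": {"series": [0.003,0,0,0,0.008,0,0,0,0.014,0,0,0,0.02,0,0,0,0.026,0,0,0,0.032,0,0,0,0.038,0,0,0,0.041,0,0,0]}}

```text
time: 7.02
tool_pos: [0.5696, 0.1563, 0.0265]
tcp_rot: [-2.383, -2.047, -0.001]
wrist_force: [-3.8, -1.2, 10.2]
width: -0.003
grip_force: 5.2
```

Emit:
{"op": "step_arm", "data": {"series": [0.0015,0,0,0,0.003,0,0,0,0.0045,0,0,0,0.006,0,0,0]}}

```text
time: 7.52
tool_pos: [0.5704, 0.162, 0.0265]
tcp_rot: [-2.384, -2.046, -0.001]
wrist_force: [-3.6, -0.3, 10.4]
width: -0.007
grip_force: 5.2
```

Emit:
{"op": "step_arm", "data": {"series": [0.0015,0,0,0,0.003,0,0,0,0.0045,0,0,0,0.0045,0,0,0]}}

```text
time: 8.02
tool_pos: [0.5709, 0.1647, 0.0263]
tcp_rot: [2.381, 2.046, -0.003]
wrist_force: [-2.9, -6.5, 10.8]
width: 0.0
grip_force: 5.3
```

```bash
python3 - <<'E'
from h import *
s=monitor.read_state(); print(s['tool_pos'],yaw(s),s['time'],s['wrist_force'])
p=viewer.read_camera('scene')
c=p['image'][190:300,320:470]; cv2.imwrite('pics/c3.png',cv2.resize(c,None,fx=5,fy=5,interpolation=cv2.INTER_CUBIC)[:,:,::-1])
E
```

```text
[0.5709 0.1647 0.0263] 81.35122835142963 8.025 [-2.8583 -6.5299 10.8389]
```

View pics/c3.png

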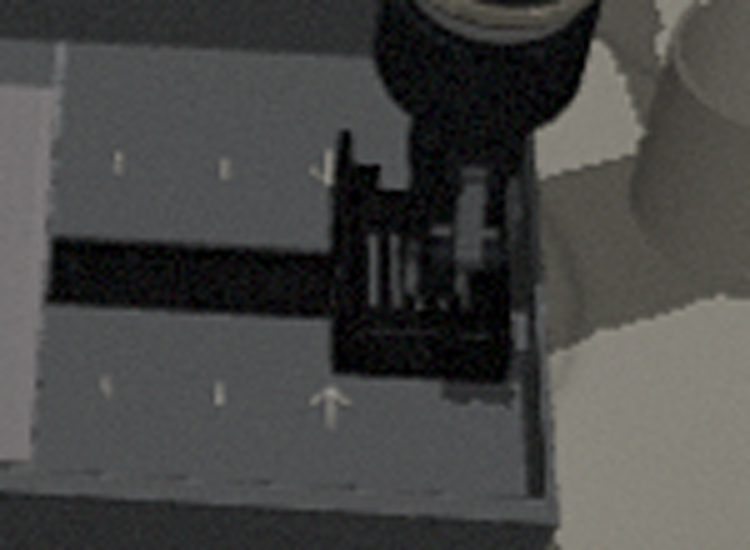

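The crop shows the guide's lip against the stop blocks at column 510 and its face level with the arrow at column 332. The 6.5 N reaction confirms contact. I'll lift straight up.

Emit:
{"op": "step_arm", "data": {"series": [0,0,-0.003,0,0,0,-0.007,0,0,0,-0.015,0,0,0,-0.03,0,0,0,-0.06,0,-0.03,0,-0.11,0,-0.06,0,-0.16,0,-0.06,0,-0.16,0]}}

```text
time: 9.07
tool_pos: [0.5654, 0.1059, 0.1915]
tcp_rot: [2.381, 2.04, 0.015]
wrist_force: [0.5, 0.3, -0.2]
width: -0.003
grip_force: 0.0
```

```bash
python3 - <<'E'
from h import *
s=monitor.read_state(); p=viewer.read_camera('wrist'); save(p,'w2.png')
print(s['tool_pos'],s['time'],s['wrist_force'])
for l,z in [('pad_top',.03),('stop',.022)]:
    for d in viewer.spot_point(p,l)[:1]:
        w=ray(p,d['point'],z,s); print(l,d['score'],d['point'],w,tool(s,w))
E
```

```text
[0.5654 0.1059 0.1915] 9.075 [ 0.5108  0.2522 -0.1655]
pad_top 0.78 [302.7, 146.1] [0.5674 0.1595 0.03  ] [ 0.0528 -0.008   0.1616]
```

View pics/w2.png

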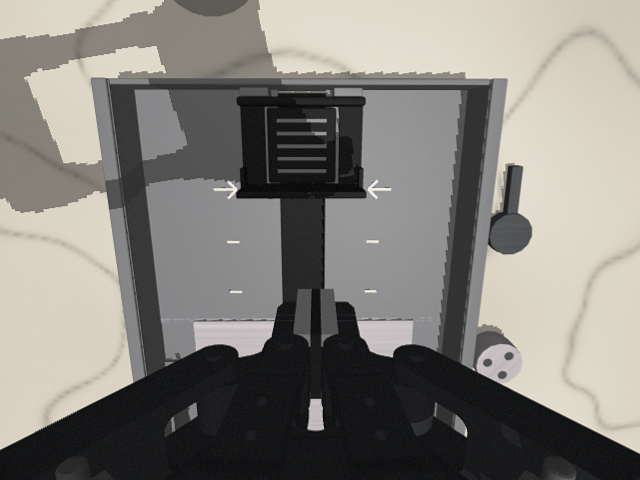

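The wrist view shows the guide's lip at row 98 touching the stop blocks at row 93. The upright face at row 190 is level with the arrows, and the gripper is clear.

```bash
python3 -c "
from h import *
print(job.finish_job())"
```

```text
the job is handed in; nothing more can be done
None
```

The length guide is against its stop and level with the arrow marks, the pad is let go, nothing else was touched, and the job was handed in at about 9 s; I didn't measure the pad's height after letting go.

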